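Stand the wind-blown display stands back on their feet

TASK

A gust has blown the red and the blue display stands over onto their backs. With closed fingertips, push each one's foot so that it tips back up and stands upright on its foot about where it fell; do not grip, pick up or drag them. Leave the yellow stand, the inks, the cap, the pens, the phone and the brush alone.

Things in the scene. Friction and masses are not known exactly. Their poses are not given: they have to be found in the camera images.
- red_stand: Red L-shaped stand, about 240 g: back board 8 mm thick, 100 wide, 130 high; foot plate 12 mm thick, 100 wide, toe 90 mm from the board's rear face; white card with a black spiral on the board's front. Origin: middle of the heel edge (lower rear edge, where it tips). Own axes: x heel to toe, y across, z up the board. Starts on its back, board flat, card up, top end towards the robot.
- blue_stand: Blue L-shaped stand, about 240 g: back board 8 mm thick, 100 wide, 130 high; foot plate 12 mm thick, 100 wide, toe 90 mm from the board's rear face; white card with black wavy lines on the board's front. Origin: middle of the heel edge (lower rear edge, where it tips). Own axes: x heel to toe, y across, z up the board. Starts on its back, board flat, card up, top end towards the robot.
- yellow_stand: Yellow L-shaped stand, about 240 g: back board 8 mm thick, 100 wide, 130 high; foot plate 12 mm thick, 100 wide, toe 90 mm from the board's rear face; white card with a black leaf pattern on the board's front. Origin: middle of the heel edge (lower rear edge, where it tips). Own axes: x heel to toe, y across, z up the board. Stands already; leave alone. Stands are side by side in any order.
- red_toe (a point): Middle of the toe end of the red stand's foot, 90 mm from the heel, half-way through the plate. It starts 90 mm up: the foot sticks straight up. A finger pushing the foot's card side near the toe, away from the robot, tips the stand about its heel, which stays nearly put by friction; 1 to 2 N will do, best within 15 mm of the toe. Past some 45 degrees it falls onto its foot by itself and the board swings up behind.
- blue_toe (a point): Middle of the toe end of the blue stand's foot, 90 mm from the heel, half-way through the plate. It starts 90 mm up: the foot sticks straight up. A finger pushing the foot's card side near the toe, away from the robot, tips the stand about its heel, which stays nearly put by friction; 1 to 2 N will do, best within 15 mm of the toe. Past some 45 degrees it falls onto its foot by itself and the board swings up behind.
- ink_bottle: small amber ink bottle with black cap, 42 mm across, 62 mm high; origin under its centre (leave alone)
- blue_ink: blue ink jar with black cap, 48 mm across, 55 mm high; origin under its centre (leave alone)
- jar_cap: loose brass jar cap ring, 46 mm across, 12 mm high; origin under its centre (leave alone)
- pen_cup: dark metal pen cup with pens, 82 mm across, 100 mm high (pens reach about 200 mm); origin under its centre (leave alone)
- phone: black phone lying flat, 145 x 72 x 9 mm; origin under its centre (leave alone)
- brush: brush lying on the table, about 20 cm long; x axis along it (leave alone)
Mind the look-alikes: they are no part of the job. Of the things that look like the red_stand, take the one that is farthest from the robot's base at the start.

How it is judged:
By the outcome, as a careful person would: the job done as asked, in the order asked, and still so for the second after the job is handed in, with the robot touching nothing.
It also fails if it takes over 54 s, if anything falls off the work surface, if the arm or the gripper's body presses on something with over 40 N, if the wrist force passes 120 N, or if a joint passes its speed limit or range.

ROBOT

A 6-joint arm with a two-finger parallel gripper is mounted at the origin on the work surface. World frame = base frame: x ahead of the robot, y to its left, z up, the work surface at z = 0. Lengths are in m, angles in rad, forces in N, time in s.
With the tool pointing down it reaches from about 0.25 to 0.775 m from the base axis. Payload 4 kg.
Tool frame: the origin (TCP) lies at the very end of the fingers, on their centre line; the grasp point (between the pads) lies 19 mm behind it (robot.grip_point_offset is the distance from the TCP to the grasp point, in m); z points along the fingers, x is the direction in which the jaws open and shut, and the axes are right-handed (so a half turn about z gives the same grasp; the last joint's range is limited). The gripper opens to 94 mm and grips with 3 to 60 N. Pads are 16 mm wide; open, the fingers measure 119 mm over their backs; the gripper's body (75 mm by 177 mm) begins 78 mm behind the grasp point.
Start: joints at [-1.222, 0.087, 1.371, -0, 1.684, -0.103], TCP at [0.24, -0.495, 0.206] pointing down, gripper open.
Joint ranges: [-3.1, 3.1], [-0.76, 2.03], [0.27, 2.55], [-1.08, 4.22], [0.17, 2.65], [-2.57, 2.57]. Speed limits (rad/s): [2.79, 2.79, 3.14, 3.14, 3.14, 3.14].

INTERFACE

Orientations are given as [roll, pitch, yaw] about the fixed x, y, z axes, in that order (R = Rz(yaw) Ry(pitch) Rx(roll)).
In Python, from bench import robot gives the robot as it stands.
- The arm moves only by the shell command python3 -m inch 'ROWS'. ROWS is text: rows parted by semicolons, each of 5 numbers parted by spaces: the shift along the tool's x, y, z in cm, then the turn about the tool's z in rad, then the closure, from 0 (fully open) to 1 (shut). In form: tx ty tz spin claw; .... A call has 1 to 20 rows; each row is the pose to reach, as a shift and turn from the pose measured when the call began, along the tool's axes at that moment; what a row does not reach only later rows make up. A row lasts 1/12 s, in which the tool goes at most 41.7 mm and 7.16 degrees, less where a joint would pass 70% of its speed; a pose out of reach is approached as far as the arm can. A call with a gripper value outside its range is refused whole. The fingers move at their own pace and stop on an object; the grip force is fixed at half the most. Time passes only in rows, so rows that repeat a pose let the fingers close. It gives the time, the measured TCP pose, the force and the opening at its end, in the units of the state.
- robot.get_obs(): the state, without advancing time (a new reading comes with each control period).
- robot.snapshot(name): name is "scene" or "top"; returns (picture, depth): 420x560x3 uint8, blue, green, red; 420x560 float32, m along the optical axis (not along the pixel's ray), 0 where there is no reading.
- robot.camera_info(name): a dict with "K" (3x3 intrinsics, pixels), "extrinsics" (4x4, takes a point from world to camera coordinates). Camera axes: x right, y down, z forward; pixel columns grow to the right and rows downward; lengths in m; the calibration is good to about 2 mm. A picture is of the moment at which its call begins. camera_info takes no time and is no camera call.
- robot.close_job(): hands the job in, once; it reports no verdict.
The state is a dict: "time": time; "joint_positions": joint angles; "qvel": joint speeds; "joint_torque": joint torques, N m; "tool_pos": TCP position; "ee_rot": TCP orientation; "wrist_force": force on the tool from outside, world axes, zero at the start; "wrist_torque": the same for the moment, N m; "width": finger opening in m.
Only numpy, scipy, OpenCV 4.12 (cv2) and the standard library are available. Lean on these libraries where they do the work, as an engineer would, in place of code of your own. Each camera call takes 0.05 s, during which the arm holds its last target.

## Working session

There is one attempt and no reset: what is moved stays moved. The work goes in short steps, Python scripts to look and compute and a shell command to move; the robot and the scene stay as the last step left them, time stands still between calls to the robot, and variables do not carry over. Pictures are saved under pics/ and viewed, and the job is handed in when it is done.

```bash
ls; mkdir -p pics; python3 - <<'E'
from bench import robot
import cv2,numpy as np
o=robot.get_obs()
print({k:np.round(v,3) for k,v in o.items()})
for n in("scene","top"):
    im,d=robot.snapshot(n); cv2.imwrite(f"pics/{n}0.png",im); np.save(f"pics/{n}0.npy",d)
    c=robot.camera_info(n); print(n,np.round(c["K"],1).tolist(),np.round(c["extrinsics"],3).tolist())
E
```

```text
pics
{'time': np.float64(0.0), 'joint_positions': array([-1.222,  0.088,  1.372,  0.   ,  1.684, -0.103]), 'qvel': array([-0.002, -0.001,  0.001,  0.   ,  0.001, -0.   ]), 'joint_torque': array([ 1.0000e-03, -3.4018e+01, -3.0243e+01,  7.2000e-02,  3.3000e-02,
       -0.0000e+00]), 'tool_pos': array([ 0.24 , -0.494,  0.204]), 'ee_rot': array([-3.141e+00,  2.000e-03, -1.119e+00]), 'wrist_force': array([ 0.159,  0.647, -0.128]), 'wrist_torque': array([ 0.038,  0.043, -0.012]), 'width': np.float64(0.094)}
scene [[432.8, 0.0, 289.0], [0.0, 432.8, 212.4], [0.0, 0.0, 1.0]] [[-0.343, 0.939, 0.02, 0.199], [0.585, 0.231, -0.778, -0.241], [-0.735, -0.255, -0.629, 1.533], [0.0, 0.0, 0.0, 1.0]]
top [[444.6, 0.0, 287.1], [0.0, 444.6, 215.5], [0.0, 0.0, 1.0]] [[-0.016, -1.0, -0.023, -0.002], [-0.994, 0.018, -0.11, 0.514], [0.111, 0.021, -0.994, 1.219], [0.0, 0.0, 0.0, 1.0]]
```

View pics/scene0.png

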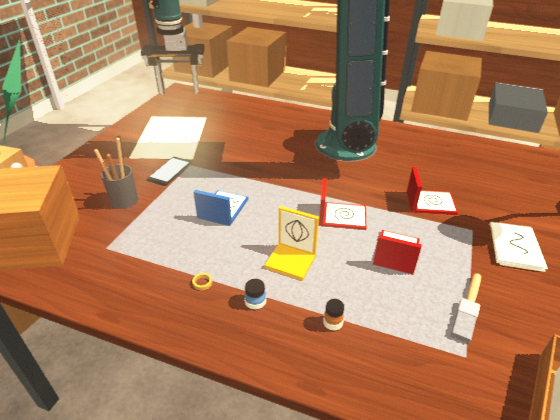

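View pics/top0.png

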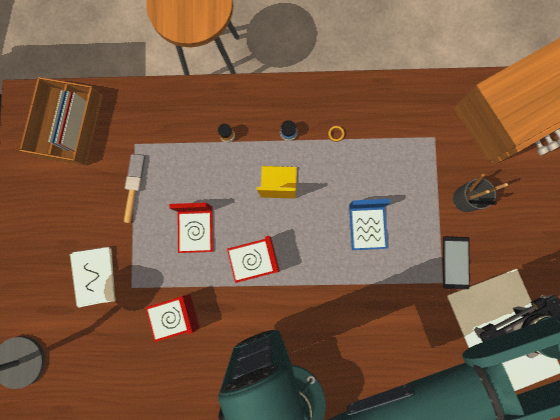

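The top view shows three red stands on their backs: A at (195,228), B at (252,258) and C at (170,318). The blue stand is at (368,228) and the yellow one stands at (278,182). A is the farthest from the base (which is at the bottom) and its top end points towards the robot. In the scene view, A is at (398,250).

```bash
cat > h.py <<'E'
from bench import robot
import cv2,numpy as np
def cam(n):
    c=robot.camera_info(n); return np.array(c["K"]),np.array(c["extrinsics"])
def cloud(n,d):
    K,E=cam(n); v,u=np.mgrid[:d.shape[0],:d.shape[1]]
    p=np.stack([(u-K[0,2])/K[0,0]*d,(v-K[1,2])/K[1,1]*d,d],-1)
    return (p-E[:3,3])@E[:3,:3]
def ray(n,uv,z):
    K,E=cam(n); r=E[:3,:3].T@np.linalg.solve(K,[uv[0],uv[1],1.]); c=-E[:3,:3].T@E[:3,3]
    return c+r*(z-c[2])/r[2]
E
python3 - <<'E'
from h import *
im=cv2.imread("pics/top0.png"); d=np.load("pics/top0.npy"); P=cloud("top",d)
hsv=cv2.cvtColor(im,cv2.COLOR_BGR2HSV); H,S,V=cv2.split(hsv)
masks={"red":((H<5)|(H>174))&(S>190)&(V>70),"blue":(H>100)&(H<125)&(S>140),"yellow":(H>22)&(H<32)&(S>180)&(V>120)}
for k,m in masks.items():
    n,l,st,c=cv2.connectedComponentsWithStats(m.astype(np.uint8))
    for i in range(1,n):
        if st[i,4]>40:
            q=P[(l==i)&(d>0)]; t=q[q[:,2]>0.07]
            print(k,c[i].round(),st[i].tolist(),"mean",q.mean(0).round(3),"zmax",q[:,2].max().round(3),"high",len(t),t.mean(0).round(3) if len(t) else "", "r",np.hypot(*q.mean(0)[:2]).round(3))
            if len(t)>10:
                r=cv2.minAreaRect((t[:,:2]*1000).astype(np.float32)); print("  rect",np.round(r[0]),np.round(r[1]),round(r[2],1))
# white cards
m=((S<60)&(V>150)).astype(np.uint8); m=cv2.morphologyEx(m,cv2.MORPH_CLOSE,np.ones((5,5)))
for c in cv2.findContours(m,0,2)[0]:
    if 400<cv2.contourArea(c)<4000:
        r=cv2.minAreaRect(c); b=cv2.boxPoints(r); w=np.array([ray("top",x,.008) for x in b])[:,:2]
        print("card",np.round(r[0]),w.mean(0).round(3),w.round(3).tolist())
for nm,uv in [("ink",(225,130)),("blueink",(289,129)),("cap",(336,133))]: print(nm,ray("top",uv,.05).round(3))
cv2.imwrite("pics/cropA.png",cv2.resize(im[190:300,140:400],None,fx=3,fy=3,interpolation=2))
E
```

```text
red [ 62. 129.] [59, 114, 8, 30, 49] mean [0.759 0.602 0.093] zmax 0.099 high 49 [0.759 0.602 0.093] r 0.969
  rect [760. 602.] [ 7. 83.] 79.1
red [193. 216.] [170, 203, 43, 50, 496] mean [0.515 0.25  0.043] zmax 0.093 high 185 [0.54  0.253 0.086] r 0.573
  rect [541. 254.] [12. 99.] 1.0
red [263. 257.] [228, 236, 51, 46, 321] mean [0.399 0.057 0.051] zmax 0.094 high 177 [0.406 0.03  0.088] r 0.403
  rect [407.  31.] [97. 12.] 13.5
red [181. 315.] [146, 296, 53, 46, 437] mean [0.246 0.281 0.05 ] zmax 0.093 high 206 [0.252 0.258 0.086] r 0.373
  rect [252. 259.] [98. 14.] 15.0
blue [ 59. 117.] [53, 92, 13, 51, 71] mean [0.793 0.614 0.092] zmax 0.099 high 70 [0.793 0.614 0.092] r 1.003
  rect [793. 613.] [  6. 144.] 79.6
blue [368. 212.] [350, 199, 40, 51, 489] mean [ 0.516 -0.236  0.045] zmax 0.095 high 191 [ 0.54  -0.236  0.087] r 0.567
  rect [ 541. -237.] [12. 97.] 2.2
yellow [277. 178.] [257, 166, 40, 25, 787] mean [0.623 0.015 0.029] zmax 0.135 high 127 [0.574 0.014 0.128] r 0.623
  rect [575.  14.] [99. 10.] 88.1
card [532. 367.] [ 0.091 -0.67 ] [[0.103, -0.589], [0.153, -0.728], [0.078, -0.751], [0.028, -0.613]]
card [167. 319.] [0.232 0.33 ] [[0.261, 0.386], [0.284, 0.299], [0.202, 0.275], [0.179, 0.361]]
card [ 93. 277.] [0.353 0.544] [[0.424, 0.614], [0.437, 0.5], [0.282, 0.475], [0.269, 0.587]]
card [456. 262.] [ 0.377 -0.482] [[0.436, -0.456], [0.435, -0.515], [0.319, -0.508], [0.319, -0.45]]
ink [0.758 0.16  0.05 ]
blueink [ 0.757 -0.021  0.05 ]
cap [ 0.742 -0.153  0.05 ]
```

View pics/cropA.png

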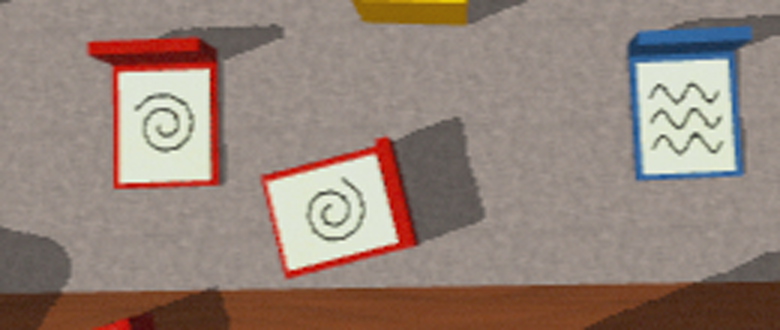

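A at (195,228) is the red stand: it is the farthest from the base (r = 0.573, against 0.40 and 0.37) and its top end points towards the robot. B's foot points sideways, and C is off the mat. The red toe measures (0.541, 0.253) and the blue toe (0.541, -0.236). Their heights of about 0.09 match the given size. I'll do red first: travel across high with the fingers closed and the jaw axis turned to lie across the stand.

```bash
python3 -m inch '-1.5 -1.5 0 0.05 1; -4 -4 0 0.1 1; -7 -7 0 0.15 1; -10 -10 0 0.2 1; -13 -13 0 0.25 1; -16 -16 0 0.3 1; -19 -19 0 0.35 1; -22 -22 0 0.4 1; -25 -25 0 0.45 1; -28 -28 0 0.45 1; -31 -31 0 0.45 1; -34 -34 0 0.45 1; -37 -36.5 0 0.45 1; -40 -39.5 0 0.45 1; -43 -42 0 0.45 1; -46 -45 0 0.45 1; -49 -48 0 0.45 1; -52 -51 0 0.45 1; -54.5 -53.5 0 0.45 1; -56.3 -55.1 0 0.45 1'
```

```text
time: 1.77
tool_pos: [0.49, 0.2564, 0.2044]
ee_rot: [3.139, 0.002, -1.566]
wrist_force: [0.4, -0.9, -0.5]
width: 0.0007
```

```bash
python3 -m inch '0.2 0 2 0 1; 0.3 0 4.5 0 1; 0.3 0 7 0 1; 0.3 0 9.5 0 1; 0.3 0 11.5 0 1; 0.3 0 12.4 0 1; 0.3 0 12.6 0 1; 0.3 0 12.6 0 1'; python3 - <<'E'
from h import *
im,d=robot.snapshot("scene"); cv2.imwrite("pics/s1.png",cv2.resize(im[130:330,180:500],None,fx=2.4,fy=2.4))
E
```

```text
time: 2.43
tool_pos: [0.4895, 0.2535, 0.078]
ee_rot: [3.138, 0.002, -1.566]
wrist_force: [0.5, -0.5, 0.3]
width: 0.0005
```

View pics/s1.png

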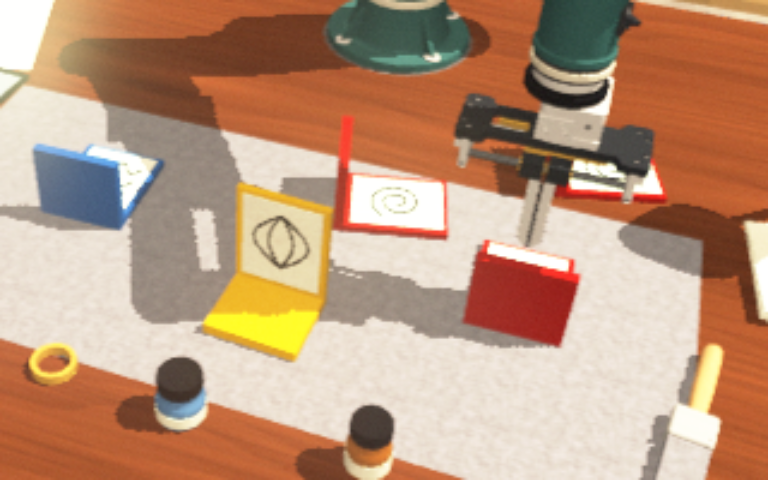

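The fingertip (crop 530,230) is over the card just behind the foot. I'll push slowly along the tipping arc, first to about 30°.

```bash
python3 -m inch '0 -1 0 0 1; 0 -2 0 0 1; 0 -2.6 0 0 1; 0 -3.1 0 0 1; 0 -3.5 0 0 1; 0 -3.9 0 0 1; 0 -4.3 0 0 1; 0 -4.7 0 0 1; 0 -5.1 0 0 1; 0 -5.5 0 0 1; 0 -5.9 0.05 0 1; 0 -6.3 0.1 0 1; 0 -6.7 0.15 0 1; 0 -7.1 0.2 0 1; 0 -7.5 0.3 0 1; 0 -7.9 0.4 0 1'; python3 - <<'E'
from h import *
im,d=robot.snapshot("scene"); cv2.imwrite("pics/s2.png",cv2.resize(im[130:330,180:500],None,fx=2.4,fy=2.4))
E
```

```text
time: 3.82
tool_pos: [0.5697, 0.2542, 0.0751]
ee_rot: [3.141, 0.003, -1.566]
wrist_force: [0.4, -0.6, -0.9]
width: 0.0005
```

View pics/s2.png

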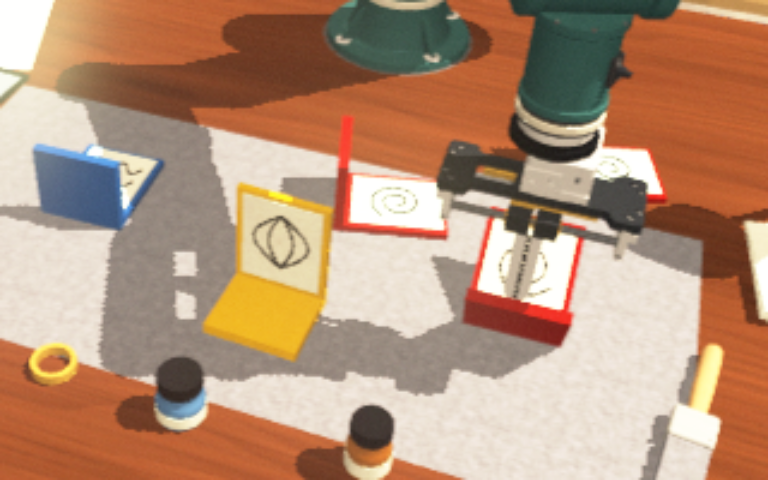

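The red stand is tipped part-way and its heel hasn't moved. I'll carry on past the balance point.

```bash
python3 -m inch '0 -0.4 0.2 0 1; 0 -0.8 0.4 0 1; 0 -1.2 0.6 0 1; 0 -1.6 0.85 0 1; 0 -2 1.15 0 1; 0 -2.4 1.5 0 1; 0 -2.8 1.8 0 1; 0 -3.1 2.1 0 1; 0 -3.4 2.5 0 1; 0 -3.6 2.8 0 1; 0 -3.6 2.8 0 1; 0 -3.6 2.8 0 1'; python3 - <<'E'
from h import *
im,d=robot.snapshot("scene"); cv2.imwrite("pics/s3.png",cv2.resize(im[130:330,180:500],None,fx=2.4,fy=2.4))
E
```

```text
time: 4.87
tool_pos: [0.6062, 0.2542, 0.0464]
ee_rot: [3.141, 0.003, -1.567]
wrist_force: [0.5, 0.4, -0.3]
width: 0.0001
```

View pics/s3.png

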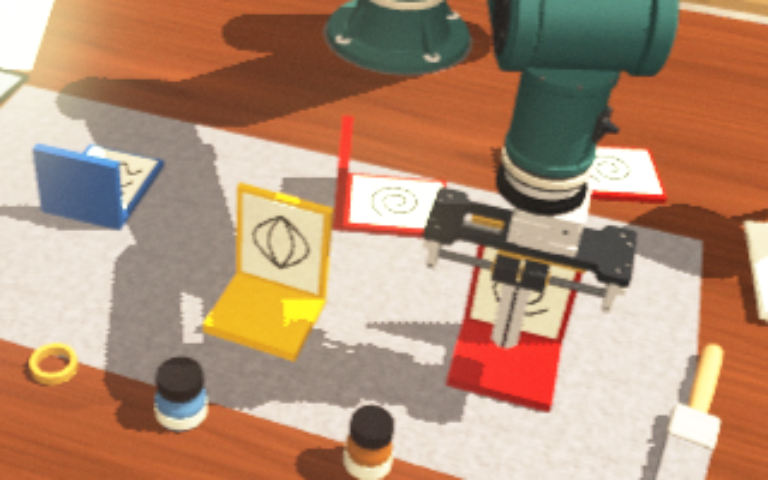

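Red is upright on its foot. I'll lift clear and go to blue.

```bash
python3 -m inch '0 0 -1.5 0 1; 0 0 -4.5 0 1; 0 0 -8 0 1; 0 0 -12 0 1; 0 0 -15.5 0 1; 0 0 -17.5 0 1; 0 0 -17.5 0 1; 3 0.6 -17.5 0 1; 7 1.5 -17.5 0 1; 11 2.5 -17.5 0 1; 15 3.5 -17.5 0 1; 19 4.5 -17.5 0 1; 23 5.5 -17.5 0 1; 27 6.5 -17.5 0 1; 31 7.5 -17.5 0 1; 35 8.5 -17.5 0 1; 39 9.5 -17.5 0 1; 43 10.5 -17.5 0 1; 46.5 11.3 -17.5 0 1; 49 11.6 -17.5 0 1' ; python3 - <<'E'
from h import *
im,d=robot.snapshot("scene"); cv2.imwrite("pics/s4.png",im)
im,d=robot.snapshot("top"); cv2.imwrite("pics/t4.png",im);np.save("pics/t4.npy",d)
P=cloud("top",d);H,S,V=cv2.split(cv2.cvtColor(im,cv2.COLOR_BGR2HSV))
m=((H<5)|(H>174))&(S>190)&(V>70)&(d>0); q=P[m]; q=q[(q[:,0]>.45)&(abs(q[:,1]-.25)<.1)]
print("zmax",q[:,2].max(), cv2.minAreaRect((q[q[:,2]<.03][:,:2]*1000).astype(np.float32)), cv2.minAreaRect((q[q[:,2]>.1][:,:2]*1000).astype(np.float32)))
E
```

```text
time: 6.58
tool_pos: [0.4904, -0.2393, 0.2189]
ee_rot: [3.139, 0.003, -1.569]
wrist_force: [0.0, -0.1, -0.4]
width: 0.0006
zmax 0.1333401970937711 ((592.0111083984375, 256.492431640625), (90.86058807373047, 100.22827911376953), 0.7361595630645752) ((550.7693481445312, 255.03611755371094), (8.639191627502441, 99.33506774902344), 1.6466554403305054)
```

View pics/s4.png

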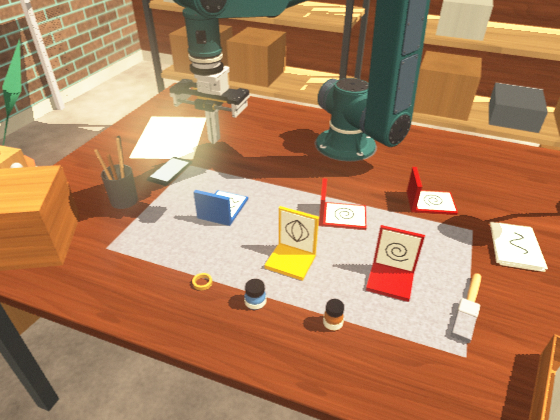

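View pics/t4.png

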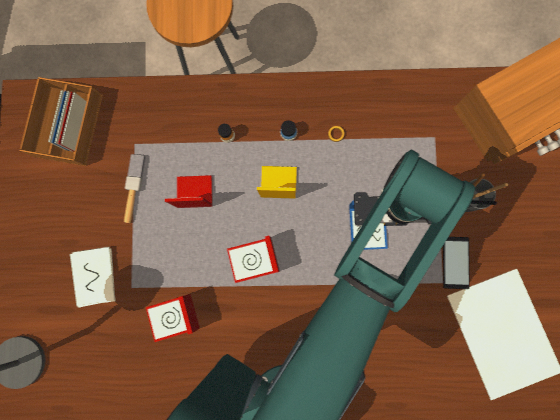

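Red stands at (395,265) in the scene view. Its heel is at x≈0.547, unmoved, and the board is 0.133 high. Before descending at blue, I'll check how far the wrist link is from the pens.

```bash
python3 - <<'E'
from h import *
d=np.load("pics/t4.npy");P=cloud("top",d);d0=np.load("pics/top0.npy");P0=cloud("top",d0)
for uv in[(410,165),(440,165),(455,185),(465,190),(460,205),(430,200)]: print(uv,P[uv[1],uv[0]].round(3))
q=P0[150:220,450:530].reshape(-1,3); q=q[(q[:,2]>.08)]; 
q=q[(q[:,1]<-.38)&(q[:,1]>-.65)&(q[:,0]<.72)]; print(q.min(0),q.max(0))
w=P.reshape(-1,3); w=w[(w[:,2]>.25)&(w[:,0]>.45)]; print(w.min(0),w.max(0))
E
```

```text
(410, 165) [ 0.522 -0.209  0.611]
(440, 165) [ 0.656 -0.454 -0.001]
(455, 185) [ 0.492 -0.277  0.602]
(465, 190) [ 0.483 -0.289  0.607]
(460, 205) [ 0.46  -0.279  0.611]
(430, 200) [ 0.47  -0.239  0.6  ]
[ 0.51488114 -0.60494996  0.08001797] [ 0.67586213 -0.48054117  0.20707444]
[ 0.45001514 -0.31928602  0.31739241] [ 0.55463247 -0.1528882   0.61306064]
```

Clearance to the pens is over 0.15 m, so I'll descend and push the same way.

```bash
python3 -m inch '0 0 2 0 1; -0.2 0 5 0 1; -0.2 0 8 0 1; -0.2 0 11 0 1; -0.2 0 13 0 1; -0.2 0 13.9 0 1; -0.2 0 14.1 0 1; -0.2 0 14.1 0 1'; python3 - <<'E'
from h import *
im,d=robot.snapshot("scene"); cv2.imwrite("pics/s5.png",cv2.resize(im[100:300,80:400],None,fx=2.4,fy=2.4))
E
```

```text
time: 7.35
tool_pos: [0.4903, -0.2366, 0.077]
ee_rot: [3.138, 0.004, -1.571]
wrist_force: [0.6, 0.6, 0.2]
width: 0.0004
```

View pics/s5.png

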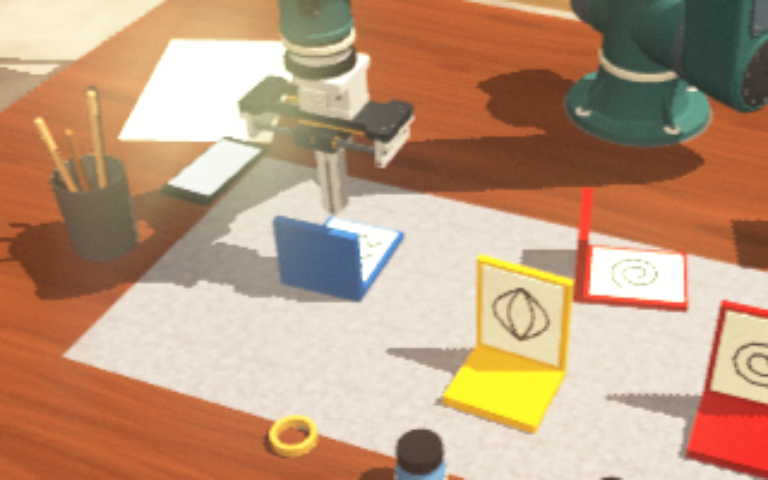

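The finger is behind blue's foot (crop 332,205). I'll push it along the same arc.

```bash
python3 -m inch '0 -1 0 0 1; 0 -2 0 0 1; 0 -2.6 0 0 1; 0 -3.1 0 0 1; 0 -3.5 0 0 1; 0 -3.9 0 0 1; 0 -4.3 0 0 1; 0 -4.7 0 0 1; 0 -5.1 0 0 1; 0 -5.5 0 0 1; 0 -5.9 0.05 0 1; 0 -6.3 0.1 0 1; 0 -6.7 0.15 0 1; 0 -7.1 0.2 0 1; 0 -7.5 0.3 0 1; 0 -7.9 0.4 0 1'; python3 -m inch '0 -0.4 0.2 0 1; 0 -0.8 0.4 0 1; 0 -1.2 0.6 0 1; 0 -1.6 0.85 0 1; 0 -2 1.15 0 1; 0 -2.4 1.5 0 1; 0 -2.8 1.8 0 1; 0 -3.1 2.1 0 1; 0 -3.4 2.5 0 1; 0 -3.6 2.8 0 1; 0 -3.6 2.8 0 1; 0 -3.6 2.8 0 1'; python3 - <<'E'
from h import *
im,d=robot.snapshot("scene"); cv2.imwrite("pics/s6.png",cv2.resize(im[100:300,80:400],None,fx=2.4,fy=2.4))
E
```

```text
time: 8.73
tool_pos: [0.5705, -0.2374, 0.0741]
ee_rot: [3.14, 0.002, -1.572]
wrist_force: [-0.3, 0.2, -1.3]
width: 0.0003
time: 9.73
tool_pos: [0.6063, -0.2373, 0.0456]
ee_rot: [3.139, 0.003, -1.572]
wrist_force: [-0.3, 0.7, -0.8]
width: 0.0002
```

View pics/s6.png

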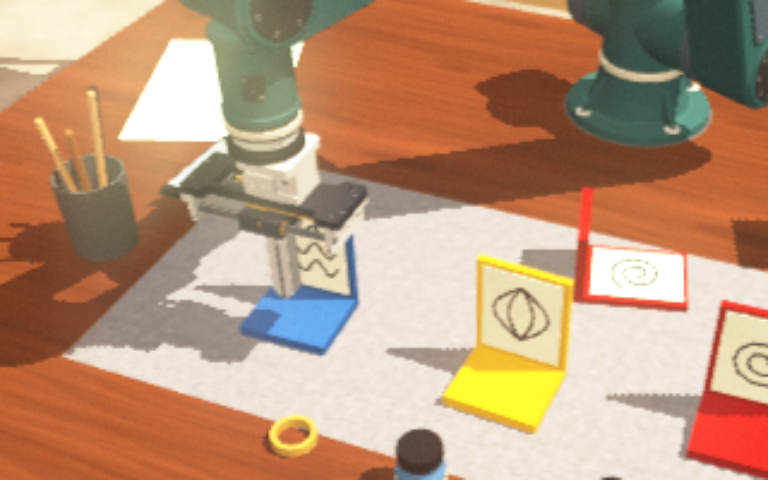

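Blue is up. I'll lift, retreat and verify.

```bash
python3 -m inch '0 0 -1.5 0 1; 0 0 -4.5 0 1; 0 0 -8 0 1; 0 0 -12 0 1; 0 0 -15.5 0 1; 0 0 -18 0 1; 0 0 -18 0 1; 0 2 -18 0 1; 0 5 -18 0 1; 0 8 -18 0 1; 0 11 -18 0 1; 0 14 -18 0 1; 0 17 -18 0 1; 0 20 -18 0 1; 0 23 -18 0 1; 0 25 -18 0 1; 0 26 -18 0 1; 0 26 -18 0 1' ; python3 - <<'E'
from h import *
im,d=robot.snapshot("scene"); cv2.imwrite("pics/s7.png",im)
im,d=robot.snapshot("top"); cv2.imwrite("pics/t7.png",im)
P=cloud("top",d);H,S,V=cv2.split(cv2.cvtColor(im,cv2.COLOR_BGR2HSV))
for k,m,y in [("red",((H<5)|(H>174))&(S>190)&(V>70),.25),("blue",(H>100)&(H<125)&(S>140),-.236),("yellow",(H>22)&(H<32)&(S>180)&(V>120),.015)]:
    q=P[m&(d>0)]; q=q[(q[:,0]>.45)&(q[:,0]<.7)&(abs(q[:,1]-y)<.1)]
    f=lambda a:[np.round(x,1) for x in cv2.minAreaRect((a[:,:2]*1000).astype(np.float32))]
    print(k,"zmax",q[:,2].max().round(3),f(q[q[:,2]<.03]),f(q[q[:,2]>.1]) if (q[:,2]>.1).any() else None)
E
```

```text
time: 11.28
tool_pos: [0.3453, -0.2375, 0.2264]
ee_rot: [3.14, 0.002, -1.574]
wrist_force: [0.2, 0.1, 1.0]
width: 0.0004
red zmax 0.133 [array([591.9, 256.6]), array([ 89.9, 100.7]), np.float64(1.1)] [array([550.7, 255.4]), array([  8.5, 100.4]), np.float64(1.6)]
blue zmax 0.134 [array([ 594.3, -235.6]), array([89.7, 97.6]), np.float64(1.5)] [array([ 553. , -235.7]), array([ 8.5, 97.2]), np.float64(0.8)]
yellow zmax 0.133 [array([631.6,  12.6]), array([99.9, 64.7]), np.float64(85.5)] [array([574.4,  14.5]), array([99. ,  9.9]), np.float64(89.4)]
```

View pics/s7.png

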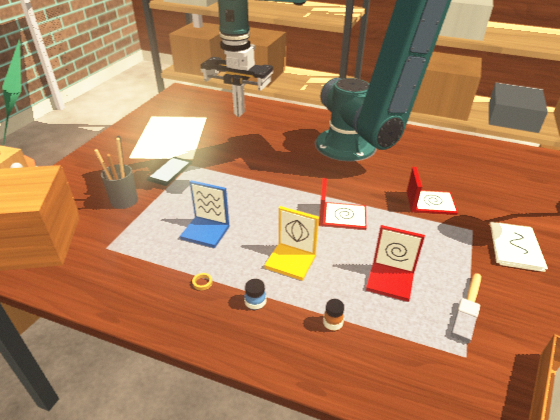

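View pics/t7.png

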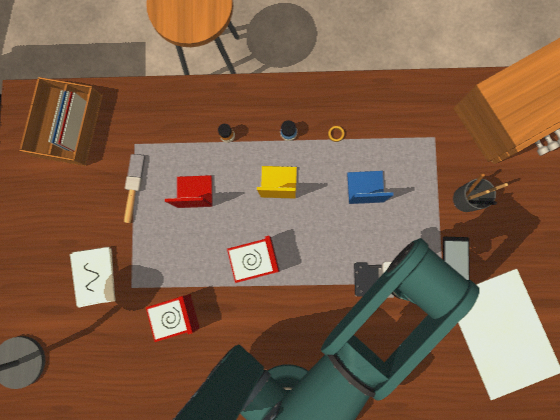

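Both stands are upright where they fell: red at (395,265) and blue at (207,215) in the scene view. Everything else is where it was, so I'm handing in.

```bash
python3 -c "
from bench import robot
print(robot.close_job())"
```

```text
the job is handed in; nothing more can be done
None
```

The red stand (the farthest of the three red ones) and then the blue stand are back upright on their feet. I tipped each one by pushing its foot near the toe with closed fingertips, without gripping or dragging.

- **Upright:** in the last pictures both boards measure about 0.133 m high and the foot plates lie flat. The heels are within a few millimetres of where the stands fell, at x≈0.547 for red and 0.549 for blue, and both are turned less than 2°.
- **Everything else:** the yellow stand, the inks, the cap, the pens, the phone, the brush and the two other red stands look unmoved in both views.
- **Limits:** the job was handed in at about 11.4 s with the arm clear of everything. The wrist force stayed under 2 N in the readings at the end of each move.
- **Failed or disagreeing checks:** none. The heel positions come from the depth image, so they are only good to about 2 mm.

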